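# Turn the vial carousel back one notch

### The job

The hand-indexed vial carousel has been clicked on one place too far. With a fingertip, tip the ratchet pawl up out of the teeth until it rests back on its stop, push the carousel's crossbar backward (counter-clockwise seen from above) by one notch only, then tip the pawl down again so that it drops fully into the notch. Only touch and push, with nothing gripped: do not lift the carousel off its spindle, and leave the bottle, beaker, spare vial and crimping pliers beside it where they are.

Things in the scene. Friction and masses are not known exactly. Their poses are not given: they have to be found in the camera images.
- sampler: Sampling stand screwed to the bench: grey base plate 270 x 262 mm, top 14 mm up, with the vial carousel, a needle on a slim column (140 mm tall, on the stand's +x side, its arm over the far vial) and the ratchet pawl on its -y side. Origin: on the bench, on the carousel's upright axis. x points away from the robot (turned up to 23 degrees either way), z up.
- bar_mid (a point): Middle of the crossbar on the hub, on the carousel's axis, 106 mm above the bench. The bar is a level steel rod, 12 mm diameter, 104 mm long, through a hub post 26 mm in diameter (top 112 mm up). Below it twelve capped glass vials, 22 mm diameter, stand fixed on a circle of 62 mm radius, tops 80 mm up.
- bar_end_near (a point): End of the crossbar that is nearer the robot, on the rod's centreline, 52 mm from bar_mid. To go back a notch this end swings counter-clockwise seen from above, that is roughly towards the robot's right.
- bar_end_far (a point): The opposite end of the crossbar, 52 mm from bar_mid.
- pawl_knob (a point): Centre of the dark steel ball, 22 mm diameter, on the pawl's thumb lever. Pawl down: 50 mm above the pivot, 23 mm to its -x (stand frame). Pawl up: 42 mm above, 35 mm to its +x. Pushed level along the stand's +x (about 0.5 N), it goes over centre two thirds of the way and falls on to its stop, where it stays. Pushed back along -x over centre, it drops by its own weight.
- pawl_pivot (a point): Point on the pawl's level pivot pin (which lies along the stand's y) in line with the ball, 50 mm above the bench. The ball swings about it at 55 mm radius in the stand's upright x-z plane. The aluminium pedestal, top 64 mm, stands on the carousel's side of the lever.
- pawl (a joint): Pawl angle in rad: 0 = nose fully down in a notch of the tooth ring, 1.13 = resting back on the stop; over centre at about 0.73. The nose is 8 mm wide, the notch floor 20 mm, so it drops fully only if the carousel is within about 3 degrees of the notch; turned back less than that, the nose rests on a tooth's ramp; turned back more, on a tooth's crest.
- carousel (a joint): Turn of the carousel in rad, positive forward (clockwise from above), negative backward. Within 0.03 of 0 at the start. Twelve notches, 30 degrees (0.524 rad) apart: one notch back is -0.524. With the pawl down it turns forward only. It turns stiffly (0.06 N m, 1 to 2 N at the bar's end) and stays where it is left.
- carousel_lift (a joint): How far the carousel (1 kg) has been lifted off its spindle seat, in m: 0 seated.
- reagent_mid (a point): Centre of a loose amber reagent bottle, 58 mm diameter, 125 mm tall.
- spare_vial_mid (a point): Centre of a loose spare glass vial with a metal cap, 22 mm diameter, 46 mm tall.
- beaker_mid (a point): Centre of a loose glass beaker, 68 mm diameter at the rim, 85 mm tall.
- crimper_mid (a point): Middle of a pair of hand crimping pliers lying on the bench, 190 mm long, 66 mm wide, 22 mm high.

How it is judged (in metres and radians):
On the way, in this order (a step that is already met when the one before it is completed fails the run):
1. the pawl is tipped up and rests back on its stop, the carousel not yet turned (value of joint pawl above 1 rad and value of joint carousel above -0.2 rad), for 0.2 s.
2. the carousel is pushed back about one notch with the pawl up (value of joint pawl above 0.7 rad and value of joint carousel below -0.38 rad), for 0.1 s.
At the end, for the whole second after the job is handed in: The pawl is down in the notch (joint pawl below 0.06 rad) and the carousel stands one notch back from its start notch (joint carousel between -0.63 and -0.43 rad), both at rest, the carousel seated on its spindle (within 3 mm) (value of joint pawl below 0.06 rad and value of joint carousel between -0.63 and -0.43 rad and velocity of joint carousel between -0.05 and 0.05 rad/s and velocity of joint pawl between -0.1 and 0.1 rad/s and value of joint carousel_lift below 0.003 m); the robot touches nothing.
It fails at once if the carousel is turned back clearly past one notch (more than 1.5 notches) (value of joint carousel below -0.79 rad).
It fails at once if the carousel is lifted off its spindle by more than 6 mm (value of joint carousel_lift above 0.006 m).
It fails at once if a bystander (bottle, vial, beaker, pliers) is moved or lifted more than 30 mm (distance of any of reagent_mid, spare_vial_mid, beaker_mid, crimper_mid from where it was at the start of the episode above 0.03 m).
It also fails if it takes over 67 s, if anything falls off the work surface, if the arm or the gripper's body presses on something with over 40 N, if the wrist force passes 120 N, or if a joint passes its speed limit or range.

### The arm

A 6-joint arm with a two-finger parallel gripper is mounted at the origin on the work surface. World frame = base frame: x ahead of the robot, y to its left, z up, the work surface at z = 0. Lengths are in mm, angles in rad, forces in N, time in s.
With the tool pointing down it reaches from about 400 to 925 mm from the base axis. Payload 12.5 kg.
Tool frame: the origin (TCP) lies at the very end of the fingers, on their centre line; the grasp point (between the pads) lies arm.grip_point_offset behind it (arm.grip_point_offset is the distance from the TCP to the grasp point, in mm); z points along the fingers, y is the direction in which the jaws open and shut (so a half turn about z gives the same grasp; the last joint's range is limited). The gripper opens to 95 mm and grips with 3 to 60 N. Pads are 20 mm wide; open, the fingers measure 119 mm over their backs; the gripper's body (75 mm by 180 mm) begins 59 mm behind the grasp point.
Start: joints at [-1.374, 0.491, 1.559, -0, 1.092, -0.106], TCP at [186.394, -596.577, 214.661] pointing down, gripper open.
Joint ranges: [-3.1, 3.1], [-0.84, 2.19], [0.05, 2.79], [-1.13, 4.28], [0.06, 2.93], [-2.69, 2.69]. Speed limits (rad/s): [2.22, 2.22, 2.79, 3.14, 3.14, 3.14].

### API

Orientations are given as a 3x3 rotation matrix whose columns are the frame's x, y, z axes.
In Python, from station import arm, viewer, close_job, spotter gives the robot as it stands. The module is installed in compiled form; this text tells all that it offers.
- The arm moves only by the shell command python3 -m handwheel 'ROWS' [FORCE]. ROWS is JSON, a list of rows, each a list of 7 numbers: the finger opening in m, from 0 to 0.0951, then the shift along the tool's x, y, z in m, then the turn, a rotation vector about the tool's x, y, z in rad. In form: [[fingers, x, y, z, wx, wy, wz], ...]. A call has exactly 5 rows; each row shifts and turns the commanded pose from where the row before left it, along the tool's axes as they then stand; what a row does not reach is not made up. A row lasts 1/8 s, in which the tool goes at most 62.5 mm and 10.7 degrees, less where a joint would pass 70% of its speed; a pose out of reach is approached as far as the arm can. A call is refused whole if a number of a shift passes 0.0625 or a number of a turn 0.188, either way. A call with a gripper value outside its range is refused whole. The fingers move at their own pace and stop on an object; FORCE is the grip in N (left out, the last holds). Time passes only in rows, so rows that do not move let the fingers close, or fill a call up. It gives the time, the measured TCP pose, the force and the opening at its end, in the units of the state.
- arm.get_state(): the state, without advancing time (a new reading comes with each control period).
- viewer.capture(name): name is "side" or "top"; returns a dict with "img" (384x512x3 uint8, red, green, blue), "z_map" (384x512 float32, mm along the optical axis (not along the pixel's ray), 0 where there is no reading), "intrinsics" (3x3 intrinsics, pixels), "rvec" (rotation vector, rad) and "tvec" (3), from world to camera coordinates, as OpenCV has them. Camera axes: x right, y down, z forward; pixel columns grow to the right and rows downward; lengths in mm; the calibration is good to about 2 mm. A picture is of the moment at which its call begins.
- close_job(): hands the job in, once; it reports no verdict.
Trained networks look in the newest picture that a camera, given by its name, has taken for a name from the list of things; names that differ only in an ending like _2 or _b are one class to them, and where a whole thing is asked for, a point or a joint stands for the part that bears it (a point fixed in the world has none). Each returns a list of dicts, best first, with "confidence" (0 to 1); they miss things now and then, are a little off and sometimes report something else, mostly with a low value. They report only what shows in the picture. A call takes as long as a camera call.
- spotter.spot_in(camera, target): "xy" ([column, row] as shares, 0 to 1, of the picture: columns of its width, rows of its height, amid what is visible of it).
- spotter.outline_of(camera, target): "mask" (384x512 bool, what is visible of it) and "xy" ([column, row] as shares, 0 to 1, of the picture: columns of its width, rows of its height, amid what is visible of it).
- spotter.mark_of(camera, target): "xy" ([column, row] as shares, 0 to 1, of the picture: columns of its width, rows of its height: a listed point, or the origin of a listed thing).
The state is a dict: "t": time; "q": joint angles; "joint_vel": joint speeds; "joint_efforts": joint torques, N m; "ee_pos": TCP position; "tcp_rot": TCP orientation; "contact_force": force on the tool from outside, world axes, zero at the start; "wrist_torque": the same for the moment, N m; "gripper_width": finger opening in mm.
Only numpy, scipy, OpenCV 4.12 (cv2) and the standard library are available. Lean on these libraries where they do the work, as an engineer would, in place of code of your own. Each camera call takes 0.05 s, during which the arm holds its last target. There are 200 camera calls.

## Working session

There is one attempt and no reset: what is moved stays moved. The work goes in short steps, Python scripts to look and compute and a shell command to move; the robot and the scene stay as the last step left them, time stands still between calls to the robot, and variables do not carry over. Pictures are saved under pics/ and viewed, about 8 in all and at most 12, crops included, and the job is handed in when it is done.

```bash
mkdir -p pics
cat > h.py <<'E'
import numpy as np, cv2
from station import arm, viewer, close_job, spotter
def cap(n):
    c=viewer.capture(n); c['R']=cv2.Rodrigues(np.array(c['rvec'],float))[0]; c['t']=np.array(c['tvec'],float).ravel(); return c
def px2w(c,u,v,z=None,h=None):
    d=np.linalg.inv(c['intrinsics'])@[u,v,1.]
    o=-c['R'].T@c['t']; w=c['R'].T@d
    if h is not None: return o+w*(h-o[2])/w[2]
    if z is None:
        p=c['z_map'][int(v)-1:int(v)+2,int(u)-1:int(u)+2]; z=np.median(p[p>0])
    return o+w*z
def w2px(c,p):
    q=c['intrinsics']@(c['R']@np.array(p,float)+c['t']); return q[:2]/q[2]
E
python3 - <<'E'
from h import *
np.set_printoptions(precision=1,suppress=True)
H=dict(sampler=0,bar_mid=106,bar_end_near=106,bar_end_far=106,pawl_knob=100,pawl_pivot=50,reagent_mid=62,spare_vial_mid=23,beaker_mid=42,crimper_mid=11)
for n in ('top','side'):
    c=cap(n); cv2.imwrite(f'pics/{n}0.png',c['img'][:,:,::-1]); print(n,'cam at',-c['R'].T@c['t'],'f',c['intrinsics'][0,0])
    for k,h in H.items():
        for r in spotter.mark_of(n,k)[:2]:
            u,v=r['xy'][0]*512,r['xy'][1]*384
            print(k,round(r['confidence'],2),np.array([u,v]),px2w(c,u,v,h=h))
s=arm.get_state(); print(s['t'],s['tcp_rot'],s['gripper_width'],arm.grip_point_offset)
E
```

```text
top cam at [ 466.7   62.4 1002.9] f 458.8116478836353
sampler 0.6 [241.5 189.2] [561.5  75.3   0. ]
bar_mid 0.94 [236.9 184.2] [561.2  83.1 106. ]
bar_mid 0.58 [319.3 252.1] [430.9 -79.1 106. ]
bar_end_near 0.67 [221.7 202. ] [525.8 112.3 106. ]
bar_end_far 0.58 [262.5 163.7] [602.6  33.3 106. ]
bar_end_far 0.41 [298.7 180.7] [569.9 -38.4 106. ]
pawl_knob 0.56 [300.9 192.1] [548.  -43.5 100. ]
pawl_knob 0.3 [299.3 184. ] [564.1 -40.3 100. ]
pawl_pivot 0.76 [300.6 182. ] [573.7 -48.6  50. ]
reagent_mid 0.7 [171.2 119.7] [698.9 223.2  62. ]
spare_vial_mid 0.69 [147.2 199.4] [534.4 276.1  23. ]
beaker_mid 0.71 [298.  181.1] [576.5 -44.1  42. ]
beaker_mid 0.68 [164.9 165.8] [604.7 237.   42. ]
crimper_mid 0.62 [317.9 252.9] [425.4 -91.2  11. ]
side cam at [317.9 467.6 598.9] f 377.2261342604462
sampler 0.75 [235.9 224.1] [562.2  69.3   0. ]
bar_mid 0.77 [233.  189.7] [560.6  73.8 106. ]
bar_end_near 0.65 [241.6 207.3] [527.5 103.5 106. ]
bar_end_near 0.32 [122.3 239.6] [666.2 247.4 106. ]
bar_end_far 0.63 [222.2 166.1] [608.5  29.2 106. ]
pawl_knob 0.81 [268.5 155.2] [545.6 -44.  100. ]
pawl_knob 0.27 [327.9 191.6] [408.1  -2.5 100. ]
pawl_pivot 0.59 [257.3 167.5] [573.2 -49.7  50. ]
reagent_mid 0.66 [123.1 237.3] [699.3 223.2  62. ]
spare_vial_mid 0.65 [189.8 317.1] [529.4 281.1  23. ]
beaker_mid 0.78 [162.1 274.6] [604.8 245.5  42. ]
crimper_mid 0.68 [326.2 187.7] [431.2 -95.7  11. ]
1.1 [[ 1.   0.3  0. ]
 [ 0.3 -1.  -0. ]
 [-0.   0.  -1. ]] 94.74830408387137 18.8
```

View pics/top0.png

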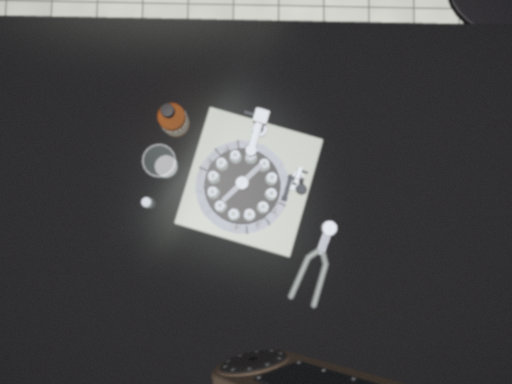

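View pics/side0.png

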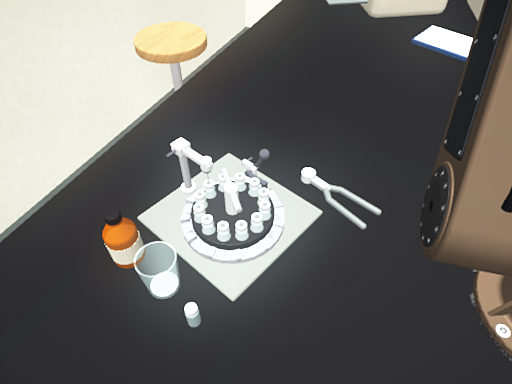

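```bash
cat >> h.py <<'E'
np.set_printoptions(precision=3,suppress=True)
def cloud(c):
    v,u=np.mgrid[0:384,0:512]; z=c['z_map']; d=np.stack([u,v,np.ones_like(u)],-1)@np.linalg.inv(c['intrinsics']).T
    P=(d*z[...,None]-c['t'])@c['R']; P[z<=0]=np.nan; return P
def bar(c,ctr):
    P=cloud(c); r=np.linalg.norm(P[...,:2]-ctr,axis=-1); m=(r<56)&(P[...,2]>92)&(P[...,2]<120)
    Q=P[m][:,:2]; a=Q.mean(0); w,V=np.linalg.eigh(np.cov((Q-a).T)); d=V[:,1]; d=d*(-np.sign(d[0]))
    return a,np.arctan2(d[1],d[0]),m.sum(),((Q-a)@d).min(),((Q-a)@d).max()
E
python3 - <<'E'
from h import *
for n in ('top','side'):
    c=cap(n); P=cloud(c); ctr=np.array([562,73.])
    print(n,'bar',bar(c,ctr))
    r=np.linalg.norm(P[...,:2]-ctr,axis=-1)
    m=(r<200)&(P[...,2]>9)&(P[...,2]<19); 
    k=cv2.morphologyEx(m.astype(np.uint8),cv2.MORPH_OPEN,np.ones((3,3)))>0
    for nm,Q in (('plate',P[k][:,:2]),):
        (cx,cy),wh,a=cv2.minAreaRect(Q.astype(np.float32)); print('plate',cx,cy,wh,a,len(Q))
    k=(np.linalg.norm(P[...,:2]-[550,-45],axis=-1)<35)&(P[...,2]>88)&(P[...,2]<125)
    print('knob',k.sum(),P[k].mean(0),P[k].min(0),P[k].max(0))
    k=(r<80)&(P[...,2]>72)&(P[...,2]<86); print('vials',k.sum(),P[k].mean(0))
    for s in spotter.outline_of(n,'pawl_knob')[:2]: print(s['confidence'],s['mask'].sum(),np.nanmean(P[s['mask']],0))
    x0,y0=(150,85) if n=='top' else (120,120)
    cv2.imwrite(f'pics/{n}1.png',cv2.resize(c['img'][y0:y0+180,x0:x0+240,::-1],None,fx=3.2,fy=3.2,interpolation=cv2.INTER_CUBIC))
E
```

```text
top bar (array([564.873,  73.079]), np.float64(2.346381006227653), np.int64(385), np.float64(-52.054840637694035), np.float64(50.98889939192423))
plate 579.9393310546875 58.92853546142578 (261.72991943359375, 269.7075500488281) 74.44818878173828 7099
knob 95 [554.391 -43.183 107.006] [544.373 -53.278  98.332] [563.816 -33.32  112.077]
vials 877 [560.724  74.787  79.447]
0.53 252 [561.179 -32.24   72.424]
0.47 809 [695.048 215.2    83.796]
side bar (array([562.127,  80.375]), np.float64(2.3569710406918123), np.int64(400), np.float64(-57.137387543559), np.float64(47.306125421538596))
plate 579.8247680664062 61.21537780761719 (376.6614074707031, 270.5828857421875) 74.40892028808594 6417
knob 93 [553.094 -37.52  104.932] [544.793 -49.99   94.49 ] [564.609 -30.546 111.376]
vials 1159 [560.592  83.221  78.72 ]
0.77 218 [558.547 -29.637  76.687]
0.18 7299 [552.461  97.887  52.436]
```

View pics/top1.png

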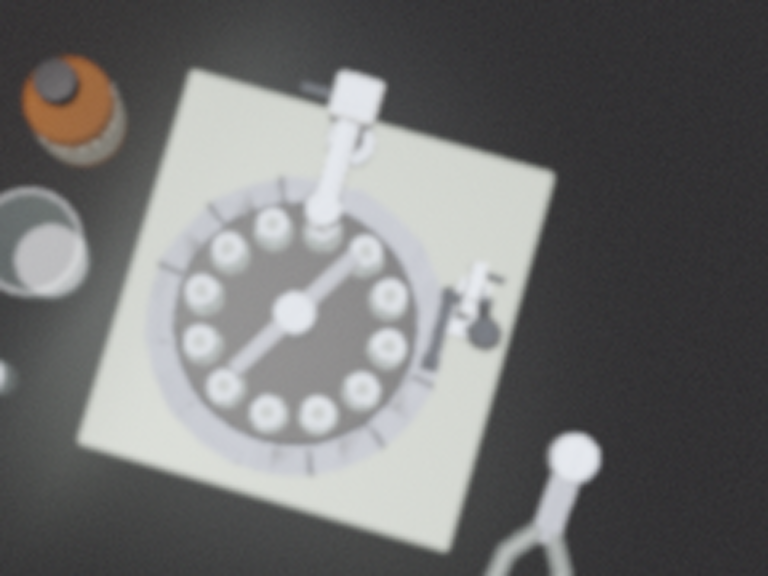

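```bash
python3 -m handwheel '[[0,0.044,-0.041,0,0,0,0],[0,0.044,-0.041,0,0,0,0],[0,0.044,-0.041,0,0,0,0],[0,0.044,-0.041,0,0,0,0],[0,0.044,-0.041,0,0,0,0]]' 10; python3 -c "
from h import *
s=arm.get_state();print(s['t'],s['ee_pos'],s['tcp_rot'],s['gripper_width'])"
```

```text
t: 1.92
ee_pos: [335.9, -333.7, 214.9]
tcp_rot: [[0.955, 0.298, 0.0], [0.298, -0.955, -0.001], [0.0, 0.001, -1.0]]
contact_force: [0.6, -0.1, 0.3]
gripper_width: 50.7
1.925 [ 335.939 -333.669  214.862] [[ 0.955  0.298  0.   ]
 [ 0.298 -0.955 -0.001]
 [ 0.     0.001 -1.   ]] 50.71322748573845
```

```bash
python3 -m handwheel '[[0,0.044,-0.040,0,0,0,0],[0,0.044,-0.040,0,0,0,0],[0,0.044,-0.040,0,0,0,0],[0,0.044,-0.040,0,0,0,0],[0,0.044,-0.040,0,0,0,0]]';  python3 -m handwheel '[[0,0,0,0.02,0,0,0.143],[0,0,0,0.02,0,0,0.143],[0,0,0,0.02,0,0,0.143],[0,0,0,0,0,0,0.145],[0,0,0,0,0,0,0]]'
```

```text
t: 2.55
ee_pos: [486.5, -77.0, 214.9]
tcp_rot: [[0.954, 0.298, 0.001], [0.298, -0.954, -0.0], [0.001, 0.001, -1.0]]
contact_force: [0.8, -0.9, -0.2]
gripper_width: 2.4
t: 3.18
ee_pos: [485.7, -78.8, 154.6]
tcp_rot: [[0.964, -0.267, -0.0], [-0.267, -0.964, -0.0], [-0.0, 0.0, -1.0]]
contact_force: [1.0, -0.2, -0.4]
gripper_width: 0.0
```

```bash
python3 -m handwheel '[[0,0.0,-0.0535,0,0,0,0],[0,0,0,0.033,0,0,0],[0,0,0,0.033,0,0,0],[0,0,0,0,0,0,0],[0,0,0,0,0,0,0]]'
python3 - <<'E'
from h import *
for n in ('top','side'):
    c=cap(n); P=cloud(c)
    x0,y0=(230,110) if n=='top' else (190,80)
    im=c['img'][y0:y0+140,x0:x0+160,::-1].copy(); globals()[n]=cv2.resize(im,None,fx=2.5,fy=2.5,interpolation=cv2.INTER_CUBIC)
cv2.imwrite('pics/a.png',np.hstack([top,side]))
E
```

```text
t: 3.8
ee_pos: [500.5, -27.5, 89.6]
tcp_rot: [[0.964, -0.267, 0.001], [-0.267, -0.964, -0.0], [0.001, -0.0, -1.0]]
contact_force: [0.5, -0.4, 0.4]
gripper_width: 0.7
```

View pics/a.png

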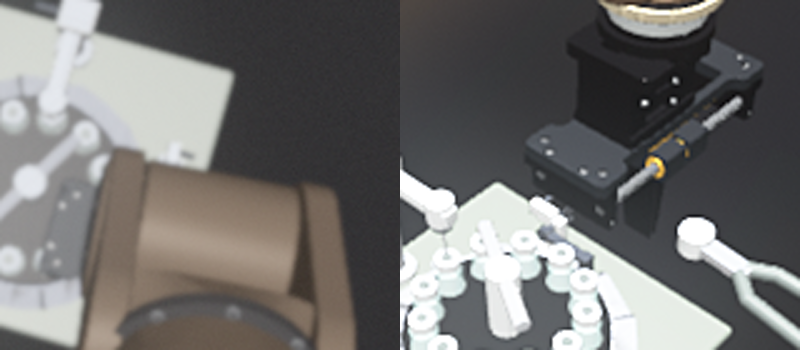

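```bash
python3 -m handwheel '[[0,0.025,0,0,0,0,0],[0,0.010,0,0,0,0,0],[0,0.010,0,0,0,0,0],[0,0.010,0,0,0,0,0],[0,0.009,0,0,0,0,0]]'; python3 -m handwheel '[[0,0.008,0,0,0,0,0],[0,0.006,0,0,0,0,0],[0,0.006,0,0,0,0,0],[0,0,0,0,0,0,0],[0,0,0,0,0,0,0]]'
```

```text
t: 4.53
ee_pos: [562.1, -44.6, 88.7]
tcp_rot: [[0.963, -0.268, 0.0], [-0.268, -0.963, -0.0], [0.0, 0.0, -1.0]]
contact_force: [-0.5, 0.0, -1.3]
gripper_width: 0.4
t: 5.15
ee_pos: [580.6, -49.7, 88.6]
tcp_rot: [[0.963, -0.268, -0.0], [-0.268, -0.963, -0.0], [-0.0, 0.0, -1.0]]
contact_force: [-0.1, 0.3, 0.0]
gripper_width: 0.4
```

```bash
python3 -m handwheel '[[0,-0.025,0,0,0,0,0],[0,0,0,-0.06,0,0,0],[0,-0.019,-0.0575,0,0,0,0],[0,-0.019,-0.0575,0,0,0,0],[0,-0.019,-0.0575,0,0,0,0]]'
python3 - <<'E'
from h import *
for n in ('top','side'):
    c=cap(n); P=cloud(c)
    print(n,'bar',bar(c,np.array([564,74.])))
    k=(np.linalg.norm(P[...,:2]-[595,-55],axis=-1)<60)&(P[...,2]>78)&(P[...,2]<125)
    if k.any(): print('knob',k.sum(),P[k].mean(0),P[k].min(0),P[k].max(0))
    x0,y0=(200,90) if n=='top' else (170,110)
    im=c['img'][y0:y0+140,x0:x0+160,::-1].copy(); globals()[n]=cv2.resize(im,None,fx=2.5,fy=2.5,interpolation=cv2.INTER_CUBIC)
cv2.imwrite('pics/b.png',np.hstack([top,side]))
E
```

```text
t: 5.78
ee_pos: [547.7, 140.1, 149.0]
tcp_rot: [[0.963, -0.268, 0.001], [-0.268, -0.963, -0.0], [0.001, -0.0, -1.0]]
contact_force: [1.0, -1.0, 0.3]
gripper_width: 0.7
top bar (array([592.158,  45.926]), np.float64(2.3701532206367952), np.int64(88), np.float64(-13.403189605385387), np.float64(16.01448902515094))
knob 178 [589.415 -43.31   94.337] [547.051 -70.051  78.133] [621.496 -12.844 106.004]
side bar (array([554.803,  87.164]), np.float64(2.334368107212324), np.int64(320), np.float64(-40.907583838299864), np.float64(37.1380380761143))
knob 107 [574.763 -28.783  89.462] [547.527 -59.172  78.552] [611.285 -10.882  98.417]
```

View pics/b.png

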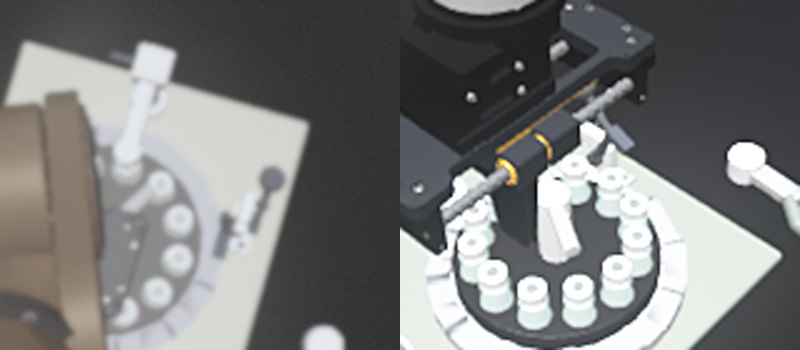

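```bash
python3 -m handwheel '[[0,0,0,0.055,0,0,0],[0,0,0,0,0,0,0],[0,0,0.008,0,0,0,0],[0,0,0.006,0,0,0,0],[0,0,0.005,0,0,0,0]]'; python3 -m handwheel '[[0,0,0.004,0,0,0,0],[0,0,0.004,0,0,0,0],[0,0,0.004,0,0,0,0],[0,0,0.003,0,0,0,0],[0,0,0,0,0,0,0]]'
python3 - <<'E'
from h import *
for n in ('top','side'):
    c=cap(n); print(n,'bar',bar(c,np.array([564,74.])))
    x0,y0=(180,90) if n=='top' else (170,130)
    im=c['img'][y0:y0+140,x0:x0+160,::-1].copy(); globals()[n]=cv2.resize(im,None,fx=2.5,fy=2.5,interpolation=cv2.INTER_CUBIC)
cv2.imwrite('pics/c.png',np.hstack([top,side]))
E
```

```text
t: 6.5
ee_pos: [543.3, 119.3, 94.8]
tcp_rot: [[0.963, -0.269, 0.002], [-0.269, -0.963, 0.0], [0.002, -0.001, -1.0]]
contact_force: [-0.1, 1.7, 1.6]
gripper_width: 0.2
t: 7.12
ee_pos: [538.9, 105.4, 93.5]
tcp_rot: [[0.963, -0.268, -0.0], [-0.268, -0.963, -0.0], [-0.0, 0.0, -1.0]]
contact_force: [0.1, 0.8, -0.1]
gripper_width: 0.5
top bar (array([584.467,  62.065]), np.float64(-3.0290755839281753), np.int64(10), np.float64(-10.941049374545047), np.float64(8.56923546123196))
side bar (array([532.631, 106.606]), np.float64(-2.6689271502581127), np.int64(177), np.float64(-26.026579174430836), np.float64(18.68622147936634))
```

View pics/c.png

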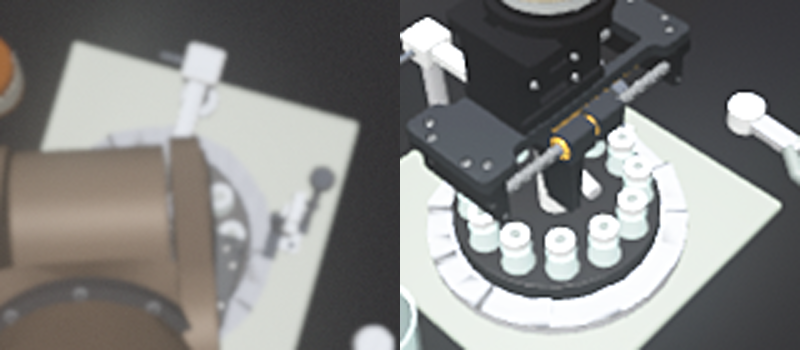

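```bash
python3 -m handwheel '[[0,0,0.003,0,0,0,0],[0,0,0,0,0,0,0],[0,0,0,0,0,0,0],[0,0,-0.015,0,0,0,0],[0,0,-0.005,-0.060,0,0,0]]'; python3 -m handwheel '[[0,0,0.05,0,0,0,0],[0,0,0.06,0,0,0,0],[0,-0.02,0.06,0,0,0,0],[0,-0.03,0.03,0,0,0,0],[0,0,0,0,0,0,0]]'
python3 - <<'E'
from h import *
for n in ('top','side'):
    c=cap(n); print(n,'bar',bar(c,np.array([564,74.])))
    x0,y0=(180,90) if n=='top' else (170,130)
    im=c['img'][y0:y0+140,x0:x0+160,::-1].copy(); globals()[n]=cv2.resize(im,None,fx=2.5,fy=2.5,interpolation=cv2.INTER_CUBIC)
cv2.imwrite('pics/d.png',np.hstack([top,side]))
E
```

```text
t: 7.85
ee_pos: [542.3, 123.0, 151.1]
tcp_rot: [[0.963, -0.268, -0.007], [-0.268, -0.964, -0.001], [-0.007, 0.003, -1.0]]
contact_force: [0.9, -0.3, -0.1]
gripper_width: 0.6
t: 8.48
ee_pos: [440.9, -57.2, 153.9]
tcp_rot: [[0.963, -0.27, -0.0], [-0.27, -0.963, 0.0], [-0.0, 0.0, -1.0]]
contact_force: [1.0, -0.6, 1.2]
gripper_width: 0.5
top bar (array([564.601,  73.408]), np.float64(2.7378381768729962), np.int64(387), np.float64(-54.92964568582653), np.float64(51.43424120637835))
side bar (array([563.052,  79.34 ]), np.float64(2.748554822176374), np.int64(452), np.float64(-58.00766065557634), np.float64(49.25318965943657))
```

View pics/d.png

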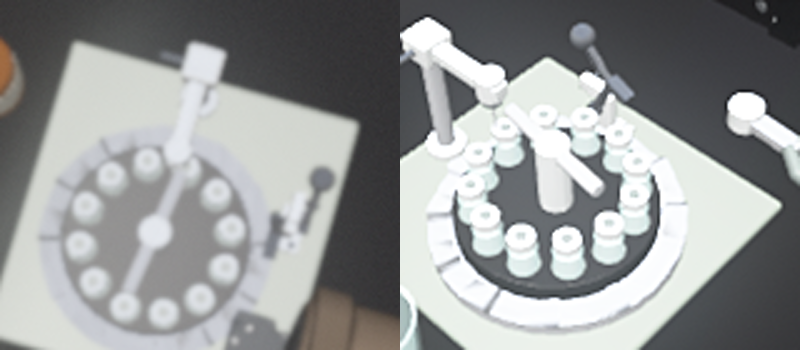

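```bash
python3 -m handwheel '[[0,0.0125,-0.049,0,0,0,0],[0,0.0125,-0.049,0,0,0,0],[0,0.0125,-0.049,0,0,0,0],[0,0.0125,-0.049,0,0,0,0],[0,0,0,0,0,0,0]]'; python3 -m handwheel '[[0,0,0,0.030,0,0,0],[0,0,0,0.030,0,0,0],[0,0,0,0,0,0,0],[0,0,0,0,0,0,0],[0,0,0,0,0,0,0]]'
```

```text
t: 9.2
ee_pos: [544.5, 122.8, 153.1]
tcp_rot: [[0.965, -0.263, 0.001], [-0.263, -0.965, 0.0], [0.001, -0.0, -1.0]]
contact_force: [-0.2, -0.1, -0.8]
gripper_width: 0.0
t: 9.82
ee_pos: [543.4, 118.9, 94.8]
tcp_rot: [[0.963, -0.268, 0.002], [-0.268, -0.963, 0.0], [0.002, -0.001, -1.0]]
contact_force: [-0.4, -0.2, 0.2]
gripper_width: 0.8
```

```bash
python3 -m handwheel '[[0,0,0.008,0,0,0,0],[0,0,0.005,0,0,0,0],[0,0,0.004,0,0,0,0],[0,0,0.003,0,0,0,0],[0,0,0.0025,0,0,0,0]]';  python3 -m handwheel '[[0,0,0,0,0,0,0],[0,0,0,0,0,0,0],[0,0,0,0,0,0,0],[0,0,0,0,0,0,0],[0,0,0,0,0,0,0]]'
```

```text
t: 10.45
ee_pos: [536.7, 97.0, 93.6]
tcp_rot: [[0.963, -0.268, -0.0], [-0.268, -0.963, -0.0], [-0.0, 0.0, -1.0]]
contact_force: [-0.9, 3.4, 1.3]
gripper_width: 0.6
t: 11.08
ee_pos: [536.9, 97.1, 93.6]
tcp_rot: [[0.963, -0.268, 0.0], [-0.268, -0.963, -0.0], [0.0, 0.0, -1.0]]
contact_force: [0.1, -0.4, -0.5]
gripper_width: 0.3
```

```bash
python3 -m handwheel '[[0,0,-0.015,0,0,0,0],[0,0,-0.010,0,0,0,0],[0,0,0,-0.060,0,0,0],[0,0,0.05,0,0,0,0],[0,0,0.06,0,0,0,0]]'; python3 -m handwheel '[[0,-0.02,0.06,0,0,0,0],[0,-0.03,0.03,0,0,0,0],[0,0,0,0,0,0,0],[0,0,0,0,0,0,0],[0,0,0,0,0,0,0]]'
python3 - <<'E'
from h import *
for n in ('top','side'):
    c=cap(n); print(n,'bar',bar(c,np.array([564,74.])))
    P=cloud(c); d=P[...,:2]-[564,74.]
    k=(abs(d@[.963,-.268]-70)<75)&(d@[.268,.963]<-95)&(d@[.268,.963]>-135)&(P[...,2]>78)&(P[...,2]<125)
    if k.any(): print('knob',k.sum(),P[k].mean(0),P[k].max(0))
E
```

```text
t: 11.7
ee_pos: [514.3, 15.4, 154.2]
tcp_rot: [[0.964, -0.265, 0.002], [-0.265, -0.964, -0.0], [0.002, -0.0, -1.0]]
contact_force: [0.5, -1.5, -0.0]
gripper_width: 0.4
t: 12.32
ee_pos: [443.2, -56.8, 153.6]
tcp_rot: [[0.964, -0.267, 0.0], [-0.267, -0.964, -0.0], [0.001, 0.0, -1.0]]
contact_force: [-1.1, -0.6, 0.7]
gripper_width: 0.5
top bar (array([564.817,  73.36 ]), np.float64(2.854083709344605), np.int64(382), np.float64(-52.007850039713226), np.float64(51.525056612247646))
knob 125 [602.764 -54.372  95.818] [621.492 -21.318 104.709]
side bar (array([563.063,  79.108]), np.float64(2.857890113243984), np.int64(461), np.float64(-58.11758245630802), np.float64(49.49978952803771))
knob 109 [605.706 -51.993  93.873] [620.622 -20.523 103.987]
```

```bash
python3 -m handwheel '[[0,0.0495,-0.011,0,0,0,0],[0,0.0495,-0.011,0,0,0,0],[0,0.0495,-0.011,0,0,0,0],[0,0.0495,-0.011,0,0,0,0],[0,0,0,0,0,0,0]]';  python3 -m handwheel '[[0,0,0,0.035,0,0,0],[0,0,0,0.035,0,0,0],[0,0,0,0,0,0,0],[0,0,0,0,0,0,0],[0,0,0,0,0,0,0]]'
```

```text
t: 13.05
ee_pos: [647.3, -67.6, 152.4]
tcp_rot: [[0.964, -0.267, 0.0], [-0.267, -0.964, -0.0], [0.0, 0.0, -1.0]]
contact_force: [-0.0, 0.1, -0.8]
gripper_width: 0.2
t: 13.68
ee_pos: [645.3, -68.2, 85.3]
tcp_rot: [[0.963, -0.268, 0.002], [-0.268, -0.963, -0.001], [0.002, -0.0, -1.0]]
contact_force: [-0.4, -0.6, 0.4]
gripper_width: 0.2
```

```bash
python3 -m handwheel '[[0,-0.012,0,0,0,0,0],[0,-0.010,0,0,0,0,0],[0,-0.008,0,0,0,0,0],[0,-0.008,0,0,0,0,0],[0,-0.008,0,0,0,0,0]]';  python3 -m handwheel '[[0,0,0,0,0,0,0],[0,0,0,0,0,0,0],[0,0.025,0,0,0,0,0],[0,0,0,-0.06,0,0,0],[0,0,0,-0.02,0,0,0]]';python3 -m handwheel '[[0,-0.06,0,0,0,0,0],[0,-0.06,0,0,0,0,0],[0,-0.06,0.02,0,0,0,0],[0,-0.06,0.02,0,0,0,0],[0,0,0,0,0,0,0]]'
python3 - <<'E'
from h import *
for n in ('top','side'):
    c=cap(n); print(n,'bar',bar(c,np.array([564,74.])))
    P=cloud(c)
    k=(np.linalg.norm(P[...,:2]-[550,-45],axis=-1)<35)&(P[...,2]>88)&(P[...,2]<125)
    if k.any(): print('knob',k.sum(),P[k].mean(0),P[k].min(0),P[k].max(0))
    x0,y0=(180,90) if n=='top' else (170,110)
    im=c['img'][y0:y0+140,x0:x0+160,::-1].copy(); globals()[n]=cv2.resize(im,None,fx=2.5,fy=2.5,interpolation=cv2.INTER_CUBIC)
cv2.imwrite('pics/e.png',np.hstack([top,side]))
E
```

```text
t: 14.3
ee_pos: [599.8, -55.7, 83.6]
tcp_rot: [[0.963, -0.268, -0.0], [-0.268, -0.963, -0.0], [-0.0, 0.0, -1.0]]
contact_force: [0.2, -0.9, -0.1]
gripper_width: 0.0
t: 14.92
ee_pos: [625.9, -62.8, 166.3]
tcp_rot: [[0.963, -0.268, 0.004], [-0.268, -0.963, -0.001], [0.004, -0.0, -1.0]]
contact_force: [-0.0, -0.2, 0.2]
gripper_width: 0.6
t: 15.55
ee_pos: [380.8, -36.3, 163.8]
tcp_rot: [[0.963, -0.269, -0.001], [-0.269, -0.963, 0.0], [-0.001, 0.0, -1.0]]
contact_force: [0.9, -0.3, 0.1]
gripper_width: 0.5
top bar (array([564.923,  73.301]), np.float64(2.852673185565698), np.int64(384), np.float64(-54.38068805237789), np.float64(51.53643623998876))
knob 95 [554.433 -43.233 106.569] [544.393 -53.202  98.503] [563.845 -33.552 113.117]
side bar (array([562.948,  79.177]), np.float64(2.85775319819132), np.int64(467), np.float64(-57.83914349641796), np.float64(49.064328792028554))
knob 95 [553.068 -37.5   104.775] [544.796 -50.784  95.758] [564.834 -30.174 112.507]
```

View pics/e.png

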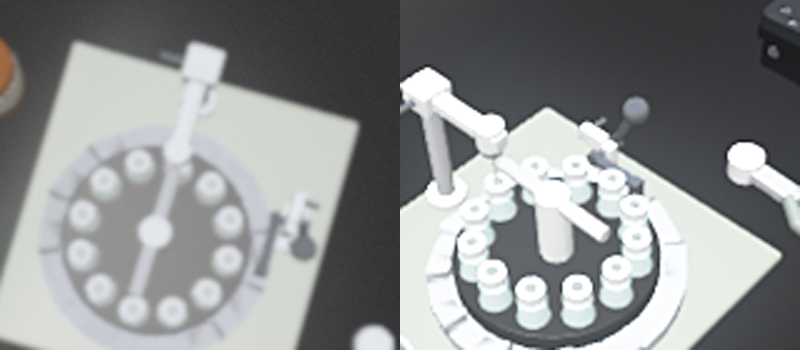

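```bash
python3 -m handwheel '[[0,0,0,0,0,0,0],[0,0,0,0,0,0,0],[0,0,0,0,0,0,0],[0,0,0,0,0,0,0],[0,0,0,0,0,0,0]]'; python3 -c "
from station import close_job
print(close_job())"
```

```text
t: 16.27
ee_pos: [384.1, -36.7, 163.6]
tcp_rot: [[0.963, -0.268, -0.0], [-0.268, -0.963, -0.0], [-0.0, 0.0, -1.0]]
contact_force: [0.3, -0.3, -0.5]
gripper_width: 0.9
the job is handed in; nothing more can be done
None
```

The carousel is back one notch with the pawl down in it, and I handed the job in at about 16 s. With closed fingers I tipped the pawl up on to its stop. I then pushed the near end of the crossbar back in two pushes, measuring the angle in between, and tipped the pawl down again.

- **Carousel:** turned back 0.507 rad by the top camera and 0.501 rad by the side camera. The target was 0.524 and the allowed range 0.43 to 0.63.
- **Pawl:** the knob is within about 0.5 mm of where it was at the start with the pawl down, in both cameras, so I take the pawl as fully dropped.
- **Robot:** clear of everything. The highest contact force I read was about 3.7 N, but readings come only at the end of each move.
- **Not measured:** I did not re-measure the bottle, beaker, spare vial or pliers. The arm came down only at the knob and the bar, and in the last picture the parts of the bottle and pliers in view look unmoved. I did not measure the carousel's lift directly either, but the bar showed no visible rise.

No check failed. The only disagreement was in position: the two cameras differed by about 6 mm in y, and I worked around it by using angle differences.

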